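# Fetch the incense box from the back of the utensil rack

### The job

Clear the tea caddy and the whisk out of the walnut rack and stand both on the bamboo mat; then fetch the square incense box from behind them and set it in the middle of the round lacquer stand. Only after that, put the caddy and the whisk back in the rack, each in the very place it had at the start. Keep all three upright, do not let them drop, and leave everything else where it is.

Things in the scene. Friction and masses are not known exactly. Their poses are not given: they have to be found in the camera images.
- caddy: Round black lacquer tea caddy with gilded lid and dots, loose: diameter 66 mm (straight side from 12 to 68 mm height, foot 54 mm), 77 mm tall, about 0.12 kg. Origin at the centre of its underside, z up; yaw does not matter. Starts in the front or middle place of the rack; it stands up above the rack walls and can be gripped there, across the rack.
- whisk: Bamboo tea whisk standing on its tines, handle up, loose: 105 mm tall, tines 58 mm across at 10 to 30 mm height, tapering to the handle, diameter 25 mm from 56 to 105 mm height, about 0.05 kg. Origin at the centre of its underside, z up; yaw does not matter. Starts in the front or middle place of the rack, whichever the caddy has not; grip the handle.
- incense_box: Closed pale blue porcelain box (lid fixed), square, loose: 56 x 56 mm, 36 mm tall, 0.11 kg. Origin at the centre of its underside, x and y along its sides. Starts at the back of the rack, parallel to it within 3 degrees, walls too near its sides for fingers: grip it front and back, along rack x (30 mm free behind it), once the thing before it is gone.
- rack: Fixed walnut rack: open-topped lane along its x, 256 mm long, 80 mm wide inside; end towards the robot (-x) open, +x end closed. Floor 6 mm above the table; walls 6 mm thick, top 48 mm above the table; back wall's inner face at x = +125 mm. Origin at its centre, on the table. In a row in it: front thing (x about -78 mm), middle one (-2), incense box (+67), 8 to 14 mm apart.
- mat: Fixed bamboo mat lying flat, 200 mm along its x, 120 mm along its y, 3 mm thick: the side area for the caddy and the whisk. Origin at its centre on the table.
- stand: Fixed low round lacquer stand with a flat top, diameter 120 mm, top 12 mm above the table: the place for the incense box. Origin at its centre on the table.
- bowl: Bystander, loose: black Raku tea bowl, rim diameter 112 mm, 75 mm tall. Origin at the centre of its underside.
- trivet: Bystander, loose: small iron trivet, a ring about 94 mm across on three feet, 33 mm tall. Origin on the table under its centre.
- scoop_stand: Bystander, loose: slotted walnut stand, 60 x 130 mm (x, y), holding three upright bamboo scoops (one piece with it), about 193 mm tall. Origin at the centre of its underside.
- cup: Bystander, loose: cream cup, rim diameter 72 mm, 60 mm tall. Origin at the centre of its underside.

How it is judged:
By the outcome, as a careful person would: the job done as asked, in the order asked, and still so for the second after the job is handed in, with the robot touching nothing.
It also fails if it takes over 147 s, if anything falls off the work surface, if the arm or the gripper's body presses on something with over 40 N, if the wrist force passes 120 N, or if a joint passes its speed limit or range.

### The arm

A 6-joint arm with a two-finger parallel gripper is mounted at the origin on the work surface. World frame = base frame: x ahead of the robot, y to its left, z up, the work surface at z = 0. Lengths are in m, angles in degrees, forces in N, time in s.
With the tool pointing down it reaches from about 0.25 to 0.85 m from the base axis. Payload 12.5 kg.
Tool frame: the origin (TCP) lies midway between the tips of the shut fingers; the grasp point (between the pads) lies manip.grip_depth behind it (manip.grip_depth is the distance from the TCP to the grasp point, in m); z points along the fingers, y is the line along which they close (so a half turn about z gives the same grasp; the last joint's range is limited). The gripper opens to 93 mm and grips with 3 to 60 N. Pads are 15 mm wide; open, the fingers measure 128 mm over their backs; the gripper's body (75 mm by 188 mm) begins 65 mm behind the grasp point.
Start: joints at [70.096, 20.094, 94.641, -0, 65.266, -4.847], TCP at [0.143, 0.531, 0.219] pointing down, gripper open.
Joint ranges: [-157.81, 157.81], [-45, 120.19], [0.68, 151.7], [-89.99, 269.99], [4.06, 180], [-164.3, 164.3]. Speed limits (degrees/s): [127.2, 127.2, 159.86, 180, 180, 180].

### API

Orientations are given as a 3x3 rotation matrix whose columns are the frame's x, y, z axes.
In Python, from plant import manip gives the robot as it stands.
- The arm moves only by the shell command python3 drive.py 'ROWS' [FORCE]. ROWS is a JSON list of rows, 1 to 5 of them, each an object with the fields r (a list: a rotation vector rx, ry, rz in normalised numbers (1 is 4 rad)), trans (a list: dx, dy, dz in normalised numbers (1 is 0.5 m)), jaw (the finger opening in m); a field left out counts as zero (the opening has to be given); each row is the pose to reach, as a shift and turn from the pose commanded when the command began, along the tool's axes at that moment; what a row does not reach only later rows make up. A row lasts 1/10 s, in which the tool goes at most 0.05 m and 8.59 degrees, less where a joint would pass 70% of its speed; a pose out of reach is approached as far as the arm can. The fingers move at their own pace and stop on an object; FORCE is the grip in N (left out, the last holds). Time passes only in rows, so rows that do not move let the fingers close. It prints the time, the measured TCP pose, the force, the opening and the grip force at its end. Shift and turn numbers lie between -1 and 1, and a call with a number outside is refused. Input that does not fit is refused with a message, and nothing moves.
- manip.get_state(): the state, without advancing time (a new reading comes with each control period).
- manip.capture(name): name is "side" or "top"; returns the picture (400x640x3 uint8, red, green, blue); there is no depth.
- manip.get_calibration(name): a dict with "mtx" (3x3 intrinsics, pixels), "dist" ([k1, k2, p1, p2, k3] as OpenCV has them; the pictures are not rectified), "rvec" (rotation vector, rad) and "tvec" (3), from world to camera coordinates, as OpenCV has them. Camera axes: x right, y down, z forward; pixel columns grow to the right and rows downward; lengths in m; the calibration is good to about 2 mm. A picture is of the moment at which its call begins. get_calibration takes no time and is no camera call.
- manip.finish_job(): hands the job in; it is judged then, once.
The state is a dict: "t": time; "joint_pos": joint angles; "qvel": joint speeds; "tau": joint torques, N m; "eef_pos": TCP position; "eef_rot": TCP orientation; "wrist_force": force on the tool from outside, world axes, zero at the start; "wrist_torque": the same for the moment, N m; "opening": finger opening in m; "gripper_force": force on a finger pad.
Only numpy, scipy, OpenCV 4.12 (cv2) and the standard library are available. Lean on these libraries where they do the work, as an engineer would, in place of code of your own. Each camera call takes 0.05 s, during which the arm holds its last target. There are 200 camera calls.

## Working session

There is one attempt and no reset: what is moved stays moved. The work goes in short steps, Python scripts to look and compute and a shell command to move; the robot and the scene stay as the last step left them, time stands still between calls to the robot, and variables do not carry over. Pictures are saved under pics/ and viewed, at most 14 in all, crops included, and the job is handed in when it is done.

```bash
ls; mkdir -p pics
python3 - <<'E'
from plant import manip
import cv2
for n in("top","side"):
    im=manip.capture(n); cv2.imwrite(f"pics/{n}0.png",im[:,:,::-1]); c=manip.get_calibration(n); print(n,c)
print(manip.grip_depth); s=manip.get_state(); print(s["t"],s["eef_rot"],s["eef_pos"])
E
```

```text
drive.py
pics
plant.py
top {'mtx': array([[458.90425992,   0.        , 322.68625928],
       [  0.        , 458.90425992, 206.98685904],
       [  0.        ,   0.        ,   1.        ]]), 'dist': array([0.04430172, 0.        , 0.        , 0.        , 0.        ]), 'rvec': array([ 2.1790452 , -2.12463181,  0.16320467]), 'tvec': array([0.02113513, 0.60035666, 1.19857878])}
side {'mtx': array([[361.2581789 ,   0.        , 320.06196111],
       [  0.        , 361.2581789 , 194.38035442],
       [  0.        ,   0.        ,   1.        ]]), 'dist': array([0.01009165, 0.        , 0.        , 0.        , 0.        ]), 'rvec': array([ 2.31676147, -0.69501979,  0.25067436]), 'tvec': array([-0.49185511,  0.30027196,  0.87653864])}
0.0188
0.1 [[-9.65664673e-01  2.59791498e-01 -3.41358429e-04]
 [ 2.59791707e-01  9.65664223e-01 -9.36563313e-04]
 [ 8.63264364e-05 -9.93088195e-04 -9.99999503e-01]] [0.14275273 0.53084183 0.21818513]
```

View pics/top0.png

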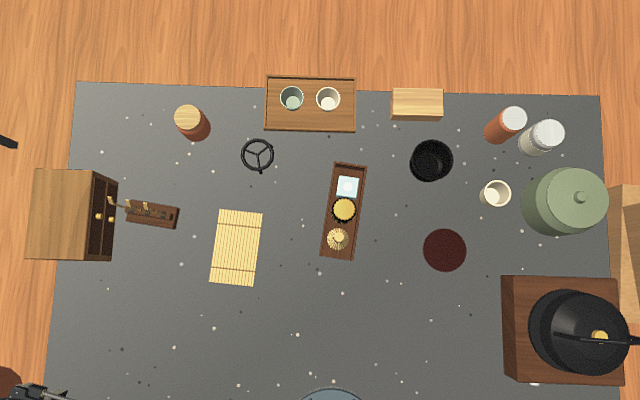

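View pics/side0.png

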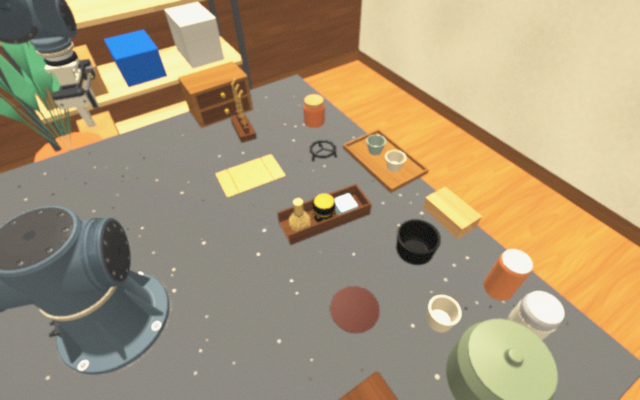

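The rack is at about (343,211) in the top view: the whisk is in front (338,238), the caddy in the middle (344,209) and the box at the back (347,186). The mat is at (237,247), the stand at (444,250), the scoop stand at (152,213) and the trivet at (257,154). In the side view the rack is at about (325,213).

```bash
cat > h.py <<'E'
from plant import manip
import cv2, numpy as np
from scipy.spatial.transform import Rotation as Ro
C={n:manip.get_calibration(n) for n in("top","side")}
def ray(n,p):
    c=C[n]; q=cv2.undistortPoints(np.float64(p).reshape(-1,1,2),c["mtx"],c["dist"]).reshape(-1,2)
    R=cv2.Rodrigues(c["rvec"])[0]; d=np.c_[q,np.ones(len(q))]@R
    return -R.T@c["tvec"],d
def onz(n,p,z):
    o,d=ray(n,p); return (o+d*((z-o[2])/d[:,2])[:,None])[:,:2]
def proj(n,P):
    c=C[n]; return cv2.projectPoints(np.float64(P).reshape(-1,1,3),c["rvec"],c["tvec"],c["mtx"],c["dist"])[0].reshape(-1,2)
def big(im,lo,hi,roi,hsv=True,k=3):
    """largest contour of colour mask in roi x0,y0,x1,y1"""
    x0,y0,x1,y1=roi; a=im[y0:y1,x0:x1]; a=cv2.cvtColor(a,cv2.COLOR_RGB2HSV) if hsv else a
    m=cv2.inRange(a,np.array(lo),np.array(hi)); cs=cv2.findContours(m,cv2.RETR_EXTERNAL,cv2.CHAIN_APPROX_NONE)[0]
    return max(cs,key=cv2.contourArea)+np.array([x0,y0])
def plan(target,tyaw=None):
    """tool-axis shift to world target TCP; tyaw: wanted world direction (deg) of tool y (mod 180)"""
    s=manip.get_state(); R=s["eef_rot"]; d=R.T@(np.array(target)-s["eef_pos"])
    y=np.degrees(np.arctan2(R[1,1],R[0,1])); out=None
    if tyaw is not None: out=(-(tyaw-y)+90)%180-90
    print("t",round(s["t"],2),"shift",d.round(4),"rz",out,"q6",s["joint_pos"][5],"open",s["opening"])
E
python3 - <<'E'
from h import *
im=cv2.cvtColor(cv2.imread("pics/top0.png"),cv2.COLOR_BGR2RGB);sd=cv2.cvtColor(cv2.imread("pics/side0.png"),cv2.COLOR_BGR2RGB)
for n,(x,y) in dict(mat=(237,230),stand=(444,250),box=(344,181),gold=(343,212),whisk=(338,238),wall=(322,250),tab=(290,220)).items(): print(n,im[y,x],cv2.cvtColor(im[y:y+1,x:x+1],cv2.COLOR_RGB2HSV)[0,0])
a=cv2.resize(im[155:270,305:380],None,fx=5,fy=5,interpolation=cv2.INTER_CUBIC)
b=cv2.resize(sd[175:250,265:385],None,fx=5,fy=5,interpolation=cv2.INTER_CUBIC)
c=np.zeros((575,380,3),np.uint8); c[:,:375]=a
cv2.imwrite("pics/ctop.png",a[:,:,::-1]); cv2.imwrite("pics/cside.png",b[:,:,::-1])
E
```

```text
mat [245 230 154] [ 25  95 245]
stand [70 37 30] [  5 146  70]
box [225 239 236] [ 84  15 239]
gold [227 202 109] [ 24 133 227]
whisk [241 219 144] [ 23 103 241]
wall [113  80  57] [ 12 126 113]
tab [121 122 117] [ 36  10 122]
```

View pics/ctop.png

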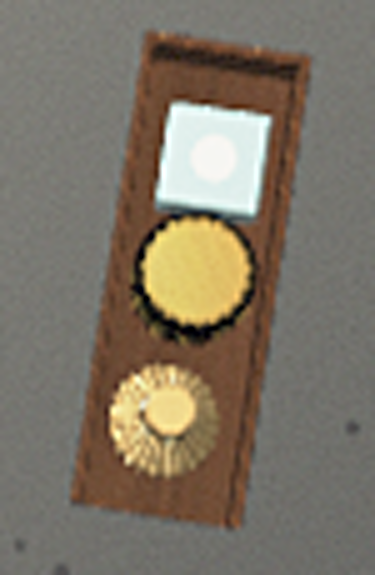

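View pics/cside.png

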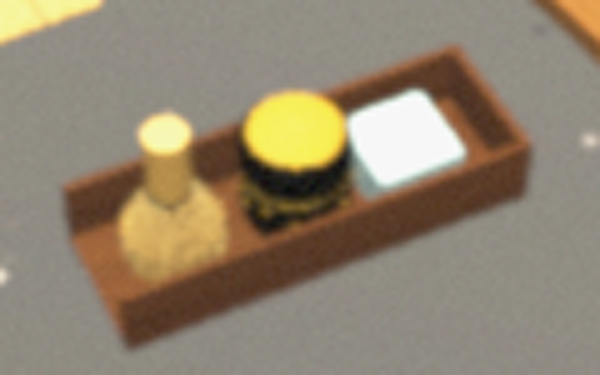

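In the top crop the rack's top corners are at about (148,33), (311,60), (240,528) and (72,503). In the side crop they are at (458,45), (530,145), (122,303) and (65,185). The whisk handle top is at (172,408) and the caddy lid at (196,270). The box top spans about (172,102) to (258,218).

Run:
```python
from h import *
im=cv2.cvtColor(cv2.imread("pics/top0.png"),cv2.COLOR_BGR2RGB);sd=cv2.cvtColor(cv2.imread("pics/side0.png"),cv2.COLOR_BGR2RGB)
f=lambda p,o:(np.array(p,float)+.5)/5-.5+np.array(o)
T=onz("top",f([(148,33),(311,60),(240,528),(72,503)],(305,155)),.048)
S=onz("side",f([(458,45),(530,145),(122,303),(65,185)],(265,175)),.048)
for n,P in(("top",T),("side",S)):
    print(n,P.round(4).tolist()); print("len",np.linalg.norm(P-np.roll(P,-1,0),axis=1).round(4),"ctr",P.mean(0).round(4),
     "yaw",[round(float(np.degrees(np.arctan2(*(P[i]-P[j])[::-1]))),2) for i,j in((0,3),(1,2))])
def circ(n,img,lo,hi,roi,z):
    c=big(img,lo,hi,roi); P=onz(n,c.reshape(-1,2),z).astype(np.float32); e=cv2.fitEllipse(P) ; return np.round(e[0],4),np.round(e[1],4)
print("caddy top",circ("top",im,(18,60,120),(32,255,255),(325,193,362,222),.083))
print("caddy side",circ("side",sd,(18,90,180),(32,255,255),(310,190,338,209),.083))
for n,p in(("top",f([(172,408)],(305,155))),("side",f([(167,134)],(265,175)))): print("whisk",n,onz(n,p,.111).round(4))
for n,i,r in(("top",im,(330,170,365,202)),("side",sd,(333,190,360,216))):
    c=big(i,(70,8,150),(110,60,255),r); P=onz(n,c.reshape(-1,2),.042); e=cv2.minAreaRect(P.astype(np.float32)); print("box",n,e)
c=big(im,(15,40,120),(32,255,255),(200,200,275,295)); print("mat",cv2.minAreaRect(onz("top",c.reshape(-1,2),.003).astype(np.float32)))
c=big(sd,(15,40,120),(32,255,255),(205,145,295,200)); print("mat side",cv2.minAreaRect(onz("side",c.reshape(-1,2),.003).astype(np.float32)))
print("stand",circ("top",im,(0,90,30),(12,255,110),(415,220,475,280),.012),circ("side",sd,(0,90,30),(12,255,130),(320,280,385,335),.012))
plan((.5,.1,.2))
```

```text
top [[0.726, 0.008], [0.7132, -0.0812], [0.4586, -0.0463], [0.4695, 0.043]]
len [0.0901 0.257  0.09   0.2588] ctr [ 0.5918 -0.0192] yaw [-7.76, -7.8]
side [[0.7232, 0.0053], [0.7093, -0.0825], [0.4559, -0.0488], [0.4699, 0.0412]]
len [0.0889 0.2556 0.0911 0.2558] ctr [ 0.5895 -0.0212] yaw [-8.08, -7.57]
caddy top (array([ 0.5908, -0.0184]), array([0.0543, 0.0548]))
caddy side (array([ 0.586 , -0.0217]), array([0.0542, 0.0561]))
whisk top [[ 0.5162 -0.0063]]
whisk side [[ 0.5131 -0.0074]]
box top ((0.6584415435791016, -0.028859145939350128), (0.05557284131646156, 0.056456517428159714), 83.25936889648438)
box side ((0.6229576468467712, -0.039738744497299194), (0.011587884277105331, 0.03477858006954193), 2.708915948867798)
mat ((0.4886263906955719, 0.27237972617149353), (0.12294615805149078, 0.20322979986667633), 84.90660095214844)
mat side ((0.4853861629962921, 0.27098721265792847), (0.13639569282531738, 0.2107502669095993), 85.06033325195312)
stand (array([ 0.4949, -0.2988]), array([0.1135, 0.1141])) (array([ 0.5122, -0.3413]), array([0.0201, 0.0534]))
t 0.1 shift [-0.4569 -0.3232  0.0185] rz None q6 -4.84670513401202 open 0.09325553291241186
```

Run:
```python
from h import *
sd=cv2.cvtColor(cv2.imread("pics/side0.png"),cv2.COLOR_BGR2RGB)
c=big(sd,(0,70,20),(14,255,150),(320,275,390,340)); print(cv2.fitEllipse(onz("side",c.reshape(-1,2),.012).astype(np.float32)))
print([list(onz("top",[p],.0)[0].round(3)) for p in((152,213),(257,160),(431,165),(496,198))])
plan((.5147,-.0069,.16),82.2)
```

```text
((0.4920625388622284, -0.30411332845687866), (0.10379572212696075, 0.12083104252815247), 106.42344665527344)
[[np.float64(0.577), np.float64(0.507)], [np.float64(0.735), np.float64(0.225)], [np.float64(0.734), np.float64(-0.268)], [np.float64(0.644), np.float64(-0.449)]]
t 0.1 shift [-0.4989 -0.4226  0.0586] rz -7.257698312586783 q6 -4.84670513401202 open 0.09325553291241186
```

Units first: shifts go in shares of 0.5 m and turns go in shares of 4 rad. So -0.19 m / 0.5 = -0.38, -0.161 m / 0.5 = -0.322, -7.26 degrees / 229.1831 = -0.0317.

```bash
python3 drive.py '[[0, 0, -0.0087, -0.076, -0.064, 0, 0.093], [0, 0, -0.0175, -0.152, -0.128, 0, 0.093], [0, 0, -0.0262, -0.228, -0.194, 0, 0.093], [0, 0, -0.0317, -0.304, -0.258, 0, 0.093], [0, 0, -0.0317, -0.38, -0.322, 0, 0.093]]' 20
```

```text
refused: ROWS must be a list of objects, one for each row. Nothing was moved.
```

Nothing moved. I misread the format; it is a list of objects, one for each row. Resending.

```bash
python3 drive.py '[{"r": [0, 0, -0.0087], "trans": [-0.076, -0.064, 0], "jaw": 0.093}, {"r": [0, 0, -0.0175], "trans": [-0.152, -0.128, 0], "jaw": 0.093}, {"r": [0, 0, -0.0262], "trans": [-0.228, -0.194, 0], "jaw": 0.093}, {"r": [0, 0, -0.0317], "trans": [-0.304, -0.258, 0], "jaw": 0.093}, {"r": [0, 0, -0.0317], "trans": [-0.38, -0.322, 0], "jaw": 0.093}]' 20
python3 - <<'E'
from h import *
plan((.5147,-.0069,.16),82.2)
E
```

```text
t: 0.6
eef_pos: [0.285, 0.3245, 0.2185]
eef_rot: [[-0.991, 0.134, -0.0], [0.134, 0.991, -0.0], [0.0, -0.0, -1.0]]
wrist_force: [0.8, 0.9, 0.2]
opening: 0.0931
gripper_force: 0.0
t 0.6 shift [-0.2721 -0.2975  0.0586] rz 0.07566523846398354 q6 -39.751151373666055 open 0.09314444391157052
```

In the tool's units: -0.185 m / 0.5 = -0.37, -0.17 m / 0.5 = -0.34.

```bash
python3 drive.py '[{"trans": [-0.068, -0.074, 0], "jaw": 0.093}, {"trans": [-0.136, -0.148, 0], "jaw": 0.093}, {"trans": [-0.204, -0.222, 0], "jaw": 0.093}, {"trans": [-0.272, -0.296, 0], "jaw": 0.093}, {"trans": [-0.34, -0.37, 0], "jaw": 0.093}]' >/dev/null
python3 drive.py '[{"trans": [-0.068, -0.074, 0], "jaw": 0.06}, {"trans": [-0.136, -0.148, 0], "jaw": 0.06}, {"trans": [-0.204, -0.225, 0.06], "jaw": 0.06}, {"trans": [-0.204, -0.225, 0.116], "jaw": 0.06}, {"trans": [-0.204, -0.225, 0.116], "jaw": 0.06}]'
python3 - <<'E'
from h import *
plan((.5147,-.0069,.074),82.2)
for n in("top","side"): cv2.imwrite(f"pics/{n}1.png",manip.capture(n)[:,:,::-1])
a=cv2.imread("pics/top1.png")[155:275,280:400]; b=cv2.imread("pics/side1.png")[120:240,230:390]
cv2.imwrite("pics/c1.png",np.hstack([cv2.resize(a,(400,400)),cv2.resize(b,(533-133,300)).repeat(1,0) if 0 else cv2.resize(b,(400,400))]))
E
```

```text
t: 1.6
eef_pos: [0.5112, -0.0054, 0.1571]
eef_rot: [[-0.99, 0.138, -0.007], [0.138, 0.99, 0.001], [0.007, -0.0, -1.0]]
wrist_force: [-0.3, -0.4, 0.9]
opening: 0.0613
gripper_force: 0.0
t 1.6 shift [-0.0043 -0.001   0.083 ] rz -0.12886922340560147 q6 -87.89580624067122 open 0.06126033810172761
```

View pics/c1.png

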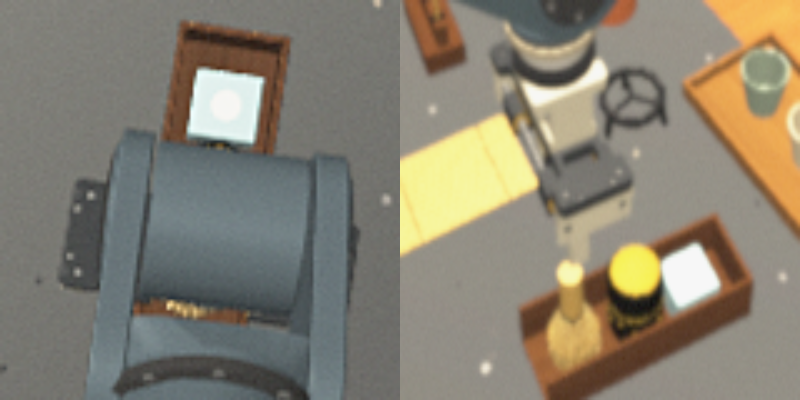

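The side crop shows the fingertips just above the whisk handle top at about (570,262). The top view is blocked by the arm.

Run:
```python
from h import *
plan((.5147,-.0069,.074),82.2)
p=proj("side",[manip.get_state()["eef_pos"],(.5147,-.0069,.111)]); print(p,(p-[230,120])*[2.5,3.333]+[400,0])
```

```text
t 1.7 shift [-0.0028 -0.0026  0.0869] rz -0.004339338254169434 q6 -87.85234628673497 open 0.06048853665880816
[[295.97171018 188.04615815]
 [298.411027   201.0361742 ]] [[564.92927544 226.7978451 ]
 [571.02756749 270.09356862]]
```

In the tool's units: 0.086 m / 0.5 = 0.172, 0.064 m / 0.5 = 0.128.

```bash
python3 drive.py '[{"trans": [-0.0056, -0.0052, 0.04], "jaw": 0.06}, {"trans": [-0.0056, -0.0052, 0.084], "jaw": 0.06}, {"trans": [-0.0056, -0.0052, 0.128], "jaw": 0.06}, {"trans": [-0.0056, -0.0052, 0.172], "jaw": 0.06}, {"trans": [-0.0056, -0.0052, 0.172], "jaw": 0.06}]' 10
python3 drive.py '[{"jaw": 0.02}, {"jaw": 0.02}, {"jaw": 0.02}, {"jaw": 0.02}, {"jaw": 0.02}]' 10
```

```text
t: 2.2
eef_pos: [0.5145, -0.0062, 0.0744]
eef_rot: [[-0.991, 0.134, -0.002], [0.134, 0.991, 0.0], [0.002, -0.0, -1.0]]
wrist_force: [-0.5, -0.4, 0.4]
opening: 0.0598
gripper_force: 0.0
t: 2.7
eef_pos: [0.5155, -0.0073, 0.0751]
eef_rot: [[-0.991, 0.136, 0.001], [0.136, 0.991, -0.0], [-0.001, 0.0, -1.0]]
wrist_force: [-0.4, -0.5, -0.4]
opening: 0.0255
gripper_force: 10.0
```

In the tool's units: -0.1 m / 0.5 = -0.2, -0.03 m / 0.5 = -0.06.

```bash
python3 drive.py '[{"trans": [0, 0, -0.02], "jaw": 0.02}, {"trans": [0, 0, -0.06], "jaw": 0.02}, {"trans": [0, 0, -0.11], "jaw": 0.02}, {"trans": [0, 0, -0.16], "jaw": 0.02}, {"trans": [0, 0, -0.2], "jaw": 0.02}]'
python3 - <<'E'
from h import *
plan((.437,.276,.175),82.2)
E
```

```text
t: 3.2
eef_pos: [0.5155, -0.0073, 0.1768]
eef_rot: [[-0.991, 0.136, 0.001], [0.136, 0.991, -0.0], [-0.001, 0.0, -1.0]]
wrist_force: [-0.1, -0.3, 0.0]
opening: 0.0254
gripper_force: 9.9
t 3.2 shift [0.1163 0.2701 0.0016] rz 0.00015759434712947495 q6 -88.19106389720704 open 0.02540376115198926
```

In the tool's units: 0.148 m / 0.5 = 0.296, 0.116 m / 0.5 = 0.232.

```bash
python3 drive.py '[{"trans": [0.016, 0.04, 0], "jaw": 0.02}, {"trans": [0.044, 0.104, 0], "jaw": 0.02}, {"trans": [0.072, 0.168, 0], "jaw": 0.02}, {"trans": [0.1, 0.232, 0], "jaw": 0.02}, {"trans": [0.128, 0.296, 0], "jaw": 0.02}]' >/dev/null
python3 drive.py '[{"trans": [0.028, 0.064, 0], "jaw": 0.02}, {"trans": [0.056, 0.128, 0], "jaw": 0.02}, {"trans": [0.084, 0.192, 0], "jaw": 0.02}, {"trans": [0.1046, 0.244, 0], "jaw": 0.02}, {"trans": [0.1046, 0.244, 0], "jaw": 0.02}]' >/dev/null
python3 drive.py '[{"trans": [0, 0, 0.06], "jaw": 0.02}, {"trans": [0, 0, 0.12], "jaw": 0.02}, {"trans": [0, 0, 0.16], "jaw": 0.02}, {"trans": [0, 0, 0.188], "jaw": 0.02}, {"trans": [0, 0, 0.188], "jaw": 0.02}]'
python3 drive.py '[{"jaw": 0.02}]'
python3 - <<'E'
from h import *
plan((.437,.276,.073),82.2)
E
```

```text
t: 4.7
eef_pos: [0.4361, 0.2749, 0.0795]
eef_rot: [[-0.991, 0.136, -0.003], [0.136, 0.991, -0.001], [0.002, -0.002, -1.0]]
wrist_force: [0.3, -0.1, -0.4]
opening: 0.0255
gripper_force: 9.9
t: 4.8
eef_pos: [0.4371, 0.2756, 0.0813]
eef_rot: [[-0.991, 0.136, 0.0], [0.136, 0.991, 0.0], [-0.0, 0.0, -1.0]]
wrist_force: [-0.1, -0.1, -0.1]
opening: 0.0251
gripper_force: 9.9
t 4.8 shift [0.0002 0.0003 0.0083] rz -0.018499353725928813 q6 -55.102111309693356 open 0.025140498146169338
```

In the tool's units: 0.0085 m / 0.5 = 0.017, 0.0075 m / 0.5 = 0.015.

```bash
python3 drive.py '[{"trans": [0, 0, 0.006], "jaw": 0.02}, {"trans": [0, 0, 0.012], "jaw": 0.02}, {"trans": [0, 0, 0.015], "jaw": 0.02}, {"trans": [0, 0, 0.017], "jaw": 0.02}, {"trans": [0, 0, 0.017], "jaw": 0.02}]'
python3 drive.py '[{"jaw": 0.028}, {"jaw": 0.032}, {"jaw": 0.04}, {"jaw": 0.06}, {"jaw": 0.06}]'
python3 drive.py '[{"trans": [0, 0, -0.04], "jaw": 0.06}, {"trans": [0, 0, -0.1], "jaw": 0.08}, {"trans": [0, 0, -0.16], "jaw": 0.09}, {"trans": [0, 0, -0.2], "jaw": 0.09}, {"trans": [0, 0, -0.2], "jaw": 0.09}]'
python3 - <<'E'
from h import *
plan((.5885,-.0200,.16),82.2)
cv2.imwrite("pics/side2.png",manip.capture("side")[130:255,200:400,::-1].repeat(3,0).repeat(3,1))
E
```

```text
t: 5.3
eef_pos: [0.4367, 0.276, 0.0721]
eef_rot: [[-0.991, 0.136, -0.0], [0.136, 0.991, -0.0], [0.0, -0.0, -1.0]]
wrist_force: [-0.4, -0.5, 0.6]
opening: 0.026
gripper_force: 9.9
t: 5.8
eef_pos: [0.4368, 0.276, 0.0722]
eef_rot: [[-0.991, 0.136, 0.0], [0.136, 0.991, -0.0], [-0.0, 0.0, -1.0]]
wrist_force: [0.6, 0.3, -0.4]
opening: 0.0517
gripper_force: 0.0
t: 6.3
eef_pos: [0.4379, 0.2766, 0.1746]
eef_rot: [[-0.991, 0.136, 0.004], [0.136, 0.991, 0.002], [-0.004, 0.003, -1.0]]
wrist_force: [0.4, 0.4, -0.3]
opening: 0.0871
gripper_force: 0.0
t 6.3 shift [-0.1894 -0.2735  0.0146] rz 0.00406466229313196 q6 -55.07672390554707 open 0.08713115455679969
```

View pics/side2.png

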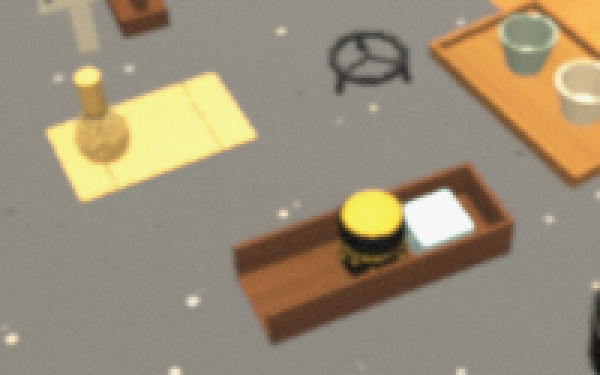

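The whisk stands upright on the mat at about (100,120) in the crop. The caddy is undisturbed in the rack at (370,225).

In the tool's units: -0.18 m / 0.5 = -0.36, -0.144 m / 0.5 = -0.288.

```bash
python3 drive.py '[{"trans": [-0.05, -0.072, 0], "jaw": 0.093}, {"trans": [-0.1, -0.144, 0], "jaw": 0.093}, {"trans": [-0.15, -0.216, 0], "jaw": 0.093}, {"trans": [-0.2, -0.288, 0], "jaw": 0.093}, {"trans": [-0.25, -0.36, 0], "jaw": 0.093}]' >/dev/null
python3 drive.py '[{"trans": [-0.05, -0.072, 0], "jaw": 0.093}, {"trans": [-0.1, -0.144, 0], "jaw": 0.093}, {"trans": [-0.1288, -0.187, 0], "jaw": 0.093}, {"trans": [-0.1288, -0.187, 0], "jaw": 0.093}, {"trans": [-0.1288, -0.187, 0], "jaw": 0.093}]'
python3 - <<'E'
from h import *
im=manip.capture("side"); 
c=big(im,(18,90,150),(32,255,255),(305,185,342,212)); print(cv2.fitEllipse(onz("side",c.reshape(-1,2),.083).astype(np.float32)))
plan((.5884,-.0200,.054),82.2)
E
```

```text
t: 7.35
eef_pos: [0.5865, -0.0206, 0.1706]
eef_rot: [[-0.991, 0.137, -0.002], [0.137, 0.991, 0.0], [0.002, 0.0, -1.0]]
wrist_force: [-0.5, 0.7, -0.0]
opening: 0.0928
gripper_force: 0.0
((0.5859346985816956, -0.02231501042842865), (0.056421685963869095, 0.057073820382356644), 150.8746337890625)
t 7.4 shift [-0.0021  0.0002  0.117 ] rz 0.007852206899315206 q6 -88.71792182525587 open 0.09275276270281956
```

In the tool's units: 0.1155 m / 0.5 = 0.231, 0.109 m / 0.5 = 0.218.

```bash
python3 drive.py '[{"trans": [-0.004, 0, 0.06], "jaw": 0.093}, {"trans": [-0.004, 0, 0.12], "jaw": 0.093}, {"trans": [-0.004, 0, 0.18], "jaw": 0.093}, {"trans": [-0.004, 0, 0.218], "jaw": 0.093}, {"trans": [-0.004, 0, 0.231], "jaw": 0.093}]' 15
python3 drive.py '[{"jaw": 0.06}, {"jaw": 0.06}, {"jaw": 0.06}, {"jaw": 0.06}, {"jaw": 0.06}]' 15
```

```text
t: 7.9
eef_pos: [0.5876, -0.0195, 0.0545]
eef_rot: [[-0.991, 0.134, -0.004], [0.134, 0.991, 0.0], [0.004, -0.0, -1.0]]
wrist_force: [-0.4, 1.1, -0.2]
opening: 0.0934
gripper_force: 0.0
t: 8.4
eef_pos: [0.5897, -0.0209, 0.0576]
eef_rot: [[-0.991, 0.136, 0.001], [0.136, 0.991, -0.0], [-0.001, 0.0, -1.0]]
wrist_force: [-1.6, 1.3, 6.8]
opening: 0.065
gripper_force: 15.0
```

The grip is slightly high, on the shoulder; I'll open, go lower and regrip.

In the tool's units: 0.002 m / 0.5 = 0.004.

```bash
python3 drive.py '[{"jaw": 0.07}, {"jaw": 0.085}, {"jaw": 0.085}, {"trans": [0, 0, 0.004], "jaw": 0.085}, {"trans": [0, 0, 0.004], "jaw": 0.085}]' 15
python3 - <<'E'
from h import *
plan((.5890,-.0205,.0525),82.2)
E
```

```text
t: 8.9
eef_pos: [0.5891, -0.0209, 0.0542]
eef_rot: [[-0.991, 0.136, -0.001], [0.136, 0.991, 0.0], [0.001, -0.0, -1.0]]
wrist_force: [-0.2, 0.1, -0.8]
opening: 0.0851
gripper_force: 0.0
t 8.9 shift [0.0001 0.0004 0.0017] rz 0.0017260401062912933 q6 -88.76076186106977 open 0.08510821635246472
```

In the tool's units: 0.002 m / 0.5 = 0.004, 0.0015 m / 0.5 = 0.003.

```bash
python3 drive.py '[{"trans": [0, 0, 0.003], "jaw": 0.085}, {"trans": [0, 0, 0.004], "jaw": 0.085}, {"trans": [0, 0, 0.004], "jaw": 0.085}]' 15
python3 drive.py '[{"jaw": 0.06}, {"jaw": 0.06}, {"jaw": 0.06}, {"jaw": 0.06}, {"jaw": 0.06}]' 15
```

```text
t: 9.2
eef_pos: [0.5892, -0.021, 0.0525]
eef_rot: [[-0.991, 0.136, -0.0], [0.136, 0.991, 0.0], [0.0, 0.0, -1.0]]
wrist_force: [0.5, -0.0, -0.3]
opening: 0.0848
gripper_force: 0.0
t: 9.7
eef_pos: [0.5893, -0.021, 0.0527]
eef_rot: [[-0.991, 0.136, 0.0], [0.136, 0.991, -0.0], [-0.0, -0.0, -1.0]]
wrist_force: [-1.0, -0.1, 0.0]
opening: 0.0648
gripper_force: 15.0
```

In the tool's units: -0.1 m / 0.5 = -0.2, -0.08 m / 0.5 = -0.16.

```bash
python3 drive.py '[{"trans": [0, 0, -0.02], "jaw": 0.06}, {"trans": [0, 0, -0.06], "jaw": 0.06}, {"trans": [0, 0, -0.11], "jaw": 0.06}, {"trans": [0, 0, -0.16], "jaw": 0.06}, {"trans": [0, 0, -0.2], "jaw": 0.06}]'
python3 drive.py '[{"trans": [0.014, 0.04, 0], "jaw": 0.06}, {"trans": [0.034, 0.104, 0], "jaw": 0.06}, {"trans": [0.054, 0.168, 0], "jaw": 0.06}, {"trans": [0.076, 0.232, 0], "jaw": 0.06}, {"trans": [0.096, 0.296, 0], "jaw": 0.06}]' >/dev/null
python3 drive.py '[{"trans": [0.02, 0.064, 0], "jaw": 0.06}, {"trans": [0.042, 0.128, 0], "jaw": 0.06}, {"trans": [0.064, 0.192, 0], "jaw": 0.06}, {"trans": [0.0854, 0.26, 0], "jaw": 0.06}, {"trans": [0.0854, 0.26, 0], "jaw": 0.06}]' >/dev/null
python3 drive.py '[{"trans": [0, 0, 0.06], "jaw": 0.06}, {"trans": [0, 0, 0.12], "jaw": 0.06}, {"trans": [0, 0, 0.16], "jaw": 0.06}, {"trans": [0, 0, 0.188], "jaw": 0.06}, {"trans": [0, 0, 0.188], "jaw": 0.06}]'
python3 drive.py '[{"jaw": 0.06}]'
python3 - <<'E'
from h import *
plan((.537,.267,.0505),82.2)
E
```

```text
t: 10.2
eef_pos: [0.5895, -0.021, 0.1548]
eef_rot: [[-0.991, 0.136, 0.001], [0.136, 0.991, -0.0], [-0.001, 0.0, -1.0]]
wrist_force: [0.3, 0.6, -1.5]
opening: 0.0652
gripper_force: 15.0
t: 11.7
eef_pos: [0.5365, 0.266, 0.0574]
eef_rot: [[-0.991, 0.136, -0.002], [0.136, 0.991, -0.001], [0.002, -0.001, -1.0]]
wrist_force: [-0.4, -0.1, -0.8]
opening: 0.0651
gripper_force: 15.0
t: 11.8
eef_pos: [0.5376, 0.2667, 0.0595]
eef_rot: [[-0.991, 0.136, 0.001], [0.136, 0.991, 0.0], [-0.001, 0.0, -1.0]]
wrist_force: [-0.1, -0.3, -0.2]
opening: 0.0647
gripper_force: 15.0
t 11.8 shift [0.0007 0.0002 0.009 ] rz -0.009466365191045156 q6 -60.25061058959835 open 0.06471612687724491
```

In the tool's units: 0.009 m / 0.5 = 0.018, 0.003 m / 0.5 = 0.006.

```bash
python3 drive.py '[{"trans": [0, 0, 0.006], "jaw": 0.06}, {"trans": [0, 0, 0.012], "jaw": 0.06}, {"trans": [0, 0, 0.015], "jaw": 0.06}, {"trans": [0, 0, 0.018], "jaw": 0.06}, {"trans": [0, 0, 0.018], "jaw": 0.06}]'
python3 drive.py '[{"jaw": 0.068}, {"jaw": 0.073}, {"jaw": 0.08}, {"jaw": 0.093}, {"jaw": 0.093}]'
python3 drive.py '[{"trans": [0, 0, -0.04], "jaw": 0.093}, {"trans": [0, 0, -0.1], "jaw": 0.09}, {"trans": [0, 0, -0.16], "jaw": 0.09}, {"trans": [0, 0, -0.24], "jaw": 0.072}, {"trans": [0, 0, -0.3], "jaw": 0.072}]'
python3 - <<'E'
from h import *
cv2.imwrite("pics/side3.png",manip.capture("side")[130:255,200:400,::-1].repeat(3,0).repeat(3,1))
im=manip.capture("top")
c=big(im,(70,8,150),(110,60,255),(330,170,365,202)); print("box",cv2.minAreaRect(onz("top",c.reshape(-1,2),.042).astype(np.float32)))
plan((.657,-.030,.16),-7.8)
E
```

```text
t: 12.3
eef_pos: [0.5372, 0.2668, 0.0497]
eef_rot: [[-0.991, 0.136, 0.0], [0.136, 0.991, 0.0], [-0.0, 0.0, -1.0]]
wrist_force: [0.6, 0.0, -1.4]
opening: 0.0648
gripper_force: 15.0
t: 12.8
eef_pos: [0.5371, 0.2668, 0.0496]
eef_rot: [[-0.991, 0.136, -0.0], [0.136, 0.991, -0.0], [0.0, -0.0, -1.0]]
wrist_force: [-0.2, -0.4, 0.9]
opening: 0.0907
gripper_force: 0.0
t: 13.3
eef_pos: [0.5373, 0.2669, 0.202]
eef_rot: [[-0.991, 0.136, 0.001], [0.136, 0.991, 0.001], [-0.001, 0.001, -1.0]]
wrist_force: [0.5, -0.4, 0.1]
opening: 0.0784
gripper_force: 0.0
box ((0.6582464575767517, -0.028836095705628395), (0.05557284131646156, 0.056063685566186905), 83.25936889648438)
t 13.4 shift [-0.1571 -0.2789  0.0441] rz -89.99164956041724 q6 -60.23900205353242 open 0.07332251631566573
```

View pics/side3.png

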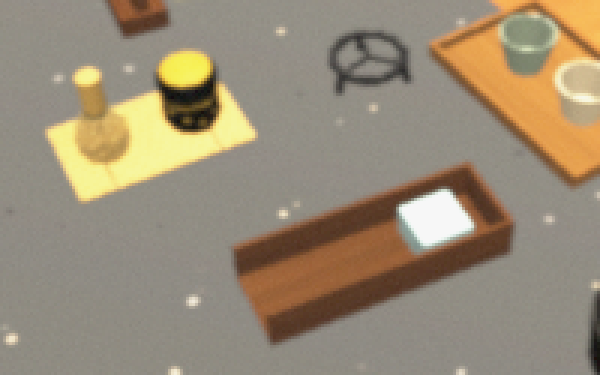

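The whisk (100,120) and the caddy (187,95) both stand upright on the mat. The box is alone in the rack at (435,220).

In the tool's units: -0.14 m / 0.5 = -0.28, -0.112 m / 0.5 = -0.224, 40 degrees / 229.1831 = 0.1745.

```bash
python3 drive.py '[{"r": [0, 0, 0.0349], "trans": [-0.032, -0.056, 0], "jaw": 0.072}, {"r": [0, 0, 0.0698], "trans": [-0.064, -0.112, 0], "jaw": 0.072}, {"r": [0, 0, 0.1047], "trans": [-0.096, -0.168, 0], "jaw": 0.072}, {"r": [0, 0, 0.1396], "trans": [-0.128, -0.224, 0], "jaw": 0.072}, {"r": [0, 0, 0.1745], "trans": [-0.16, -0.28, 0], "jaw": 0.072}]' >/dev/null
python3 - <<'E'
from h import *
plan((.657,-.030,.16),-7.2)
E
```

```text
t 13.9 shift [-0.1484 -0.053   0.0387] rz 49.078795281360556 q6 -35.2772252247818 open 0.07216375022790245
```

In the tool's units: -0.148 m / 0.5 = -0.296, -0.12 m / 0.5 = -0.24, 40 degrees / 229.1831 = 0.1745.

```bash
python3 drive.py '[{"r": [0, 0, 0.0349], "trans": [-0.06, -0.022, 0], "jaw": 0.072}, {"r": [0, 0, 0.0698], "trans": [-0.12, -0.044, 0], "jaw": 0.072}, {"r": [0, 0, 0.1047], "trans": [-0.18, -0.066, 0], "jaw": 0.072}, {"r": [0, 0, 0.1396], "trans": [-0.24, -0.088, 0.04], "jaw": 0.072}, {"r": [0, 0, 0.1745], "trans": [-0.296, -0.106, 0.06], "jaw": 0.072}]' >/dev/null
python3 drive.py '[{"r": [0, 0, 0.0349], "jaw": 0.072}, {"r": [0, 0, 0.0393], "jaw": 0.072}, {"r": [0, 0, 0.0393], "jaw": 0.072}]'
python3 - <<'E'
from h import *
cv2.imwrite("pics/side4.png",manip.capture("side")[130:255,230:430,::-1].repeat(3,0).repeat(3,1))
plan((.657,-.030,.012),-7.2)
E
```

```text
t: 14.7
eef_pos: [0.6573, -0.0277, 0.1692]
eef_rot: [[0.115, 0.993, -0.001], [0.993, -0.115, 0.0], [0.0, -0.001, -1.0]]
wrist_force: [-0.3, 0.8, 1.1]
opening: 0.0721
gripper_force: 0.0
t 14.75 shift [-0.0025 -0.      0.1575] rz 0.6350204748980559 q6 0.11462834390467636 open 0.07161150021950656
```

View pics/side4.png

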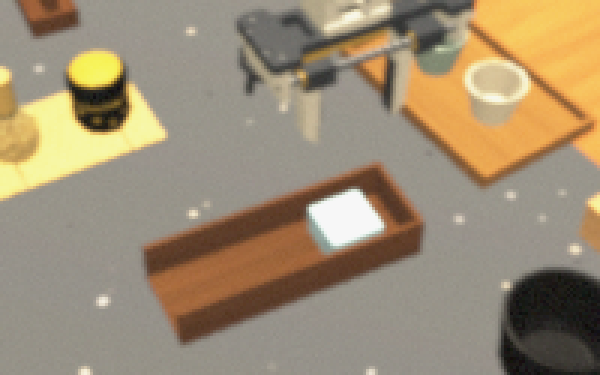

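The open gripper hangs above the box (345,215), and its fingers are lined up front and back along the rack.

In the tool's units: 0.11 m / 0.5 = 0.22, -0.0015 m / 0.5 = -0.003, 0.6 degrees / 229.1831 = 0.0026.

```bash
python3 drive.py '[{"r": [0, 0, 0.0026], "trans": [-0.005, -0.003, 0.06], "jaw": 0.072}, {"r": [0, 0, 0.0026], "trans": [-0.005, -0.003, 0.12], "jaw": 0.072}, {"r": [0, 0, 0.0026], "trans": [-0.005, -0.003, 0.18], "jaw": 0.072}, {"r": [0, 0, 0.0026], "trans": [-0.005, -0.003, 0.22], "jaw": 0.072}, {"r": [0, 0, 0.0026], "trans": [-0.005, -0.003, 0.22], "jaw": 0.072}]' 
python3 drive.py '[{"trans": [0, 0, 0.02], "jaw": 0.072}, {"trans": [0, 0, 0.04], "jaw": 0.072}, {"trans": [0, 0, 0.06], "jaw": 0.072}]'
python3 drive.py '[{"trans": [0, 0, 0.016], "jaw": 0.072}, {"trans": [0, 0, 0.032], "jaw": 0.072}, {"trans": [0, 0, 0.032], "jaw": 0.072}]'
python3 drive.py '[{"jaw": 0.065}, {"jaw": 0.06}, {"jaw": 0.054}, {"jaw": 0.05}, {"jaw": 0.05}]' 15
```

```text
t: 15.25
eef_pos: [0.6541, -0.0295, 0.0571]
eef_rot: [[0.125, 0.992, -0.005], [0.992, -0.125, 0.001], [-0.0, -0.005, -1.0]]
wrist_force: [-0.4, 0.4, -0.4]
opening: 0.0716
gripper_force: 0.0
t: 15.55
eef_pos: [0.6562, -0.0303, 0.0298]
eef_rot: [[0.128, 0.992, 0.001], [0.992, -0.128, -0.0], [-0.0, 0.001, -1.0]]
wrist_force: [-0.2, 0.4, 0.0]
opening: 0.0723
gripper_force: 0.0
t: 15.85
eef_pos: [0.6551, -0.0303, 0.0124]
eef_rot: [[0.129, 0.992, -0.002], [0.992, -0.129, 0.0], [-0.0, -0.002, -1.0]]
wrist_force: [-0.8, -0.1, 0.8]
opening: 0.0722
gripper_force: 0.0
t: 16.35
eef_pos: [0.656, -0.0304, 0.0141]
eef_rot: [[0.129, 0.992, 0.001], [0.992, -0.129, -0.0], [-0.0, 0.001, -1.0]]
wrist_force: [0.1, -0.5, 3.0]
opening: 0.0561
gripper_force: 15.0
```

In the tool's units: -0.1 m / 0.5 = -0.2, -0.03 m / 0.5 = -0.06.

```bash
python3 drive.py '[{"trans": [0, 0, -0.02], "jaw": 0.05}, {"trans": [0, 0, -0.06], "jaw": 0.05}, {"trans": [0, 0, -0.11], "jaw": 0.05}, {"trans": [0, 0, -0.16], "jaw": 0.05}, {"trans": [0, 0, -0.2], "jaw": 0.05}]'
python3 - <<'E'
from h import *
plan((.4937,-.300,.115),None)
E
```

```text
t: 16.85
eef_pos: [0.6559, -0.0303, 0.1157]
eef_rot: [[0.129, 0.992, 0.001], [0.992, -0.129, -0.0], [0.0, 0.001, -1.0]]
wrist_force: [0.7, -1.0, -1.6]
opening: 0.056
gripper_force: 15.0
t 16.85 shift [-0.2883 -0.1262  0.0005] rz None q6 0.6859944771219011 open 0.05596588701800261
```

In the tool's units: -0.138 m / 0.5 = -0.276, -0.108 m / 0.5 = -0.216.

```bash
python3 drive.py '[{"trans": [-0.036, -0.016, 0], "jaw": 0.05}, {"trans": [-0.096, -0.042, 0], "jaw": 0.05}, {"trans": [-0.156, -0.068, 0], "jaw": 0.05}, {"trans": [-0.216, -0.094, 0], "jaw": 0.05}, {"trans": [-0.276, -0.12, 0], "jaw": 0.05}]' >/dev/null
python3 drive.py '[{"trans": [-0.06, -0.026, 0], "jaw": 0.05}, {"trans": [-0.12, -0.052, 0], "jaw": 0.05}, {"trans": [-0.18, -0.08, 0], "jaw": 0.05}, {"trans": [-0.24, -0.106, 0], "jaw": 0.05}, {"trans": [-0.3, -0.1324, 0], "jaw": 0.05}]' >/dev/null
python3 drive.py '[{"jaw": 0.05}, {"jaw": 0.05}]'
python3 - <<'E'
from h import *
im=manip.capture("side"); cv2.imwrite("pics/side5.png",im[220:370,270:430,::-1].repeat(3,0).repeat(3,1))
plan((.4937,-.300,.0215),None)
E
```

```text
t: 18.05
eef_pos: [0.4924, -0.3001, 0.1132]
eef_rot: [[0.13, 0.991, -0.001], [0.991, -0.13, 0.001], [0.001, -0.001, -1.0]]
wrist_force: [-1.0, 0.7, -1.5]
opening: 0.056
gripper_force: 15.0
t 18.1 shift [-0.0005  0.0008  0.0917] rz None q6 -28.47352938457702 open 0.055766221724115946
```

View pics/side5.png

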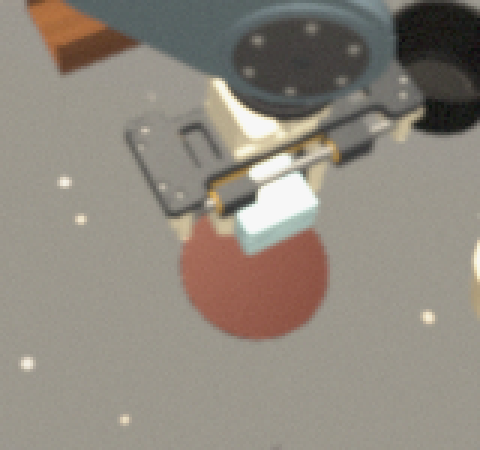

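The box is held level above the stand, whose visible disc spans crop columns 181 to 329 with its bottom at row 340. I'll check the stand's centre more exactly from the first pictures.

Run:
```python
from h import *
for n,r in(("top",(410,215,480,285)),("side",(315,270,395,350))):
    im=cv2.cvtColor(cv2.imread(f"pics/{n}0.png"),cv2.COLOR_BGR2RGB).astype(int)
    m=((im[...,0]-im[...,2])>18).astype(np.uint8); x0,y0,x1,y1=r
    cs=cv2.findContours(m[y0:y1,x0:x1],cv2.RETR_EXTERNAL,cv2.CHAIN_APPROX_NONE)[0]; c=max(cs,key=cv2.contourArea).reshape(-1,2)+[x0,y0]
    print(n,cv2.boundingRect(c.astype(np.int32)),cv2.fitEllipse(onz(n,c,.012).astype(np.float32)))
    a=np.linspace(0,6.28,60); print(cv2.boundingRect(proj(n,np.c_[.4937+.06*np.cos(a),-.3+.06*np.sin(a),0*a+.012]).astype(np.int32)))
```

```text
top (423, 229, 44, 43) ((0.49479246139526367, -0.29884418845176697), (0.11523979157209396, 0.11576470732688904), 146.7548065185547)
(422, 228, 45, 45)
side (329, 285, 52, 49) ((0.49081191420555115, -0.29926061630249023), (0.12108363211154938, 0.1213403269648552), 13.689167022705078)
(330, 284, 51, 49)
```

In the tool's units: 0.083 m / 0.5 = 0.166, 0.08 m / 0.5 = 0.16.

```bash
python3 drive.py '[{"trans": [0, 0.001, 0.04], "jaw": 0.05}, {"trans": [0, 0.001, 0.09], "jaw": 0.05}, {"trans": [0, 0.001, 0.13], "jaw": 0.05}, {"trans": [0, 0.001, 0.16], "jaw": 0.05}, {"trans": [0, 0.001, 0.166], "jaw": 0.05}]' >/dev/null
python3 drive.py '[{"jaw": 0.05}]'
python3 - <<'E'
from h import *
plan((.493,-.2995,.0203),None)
E
```

```text
t: 18.7
eef_pos: [0.4942, -0.2994, 0.0306]
eef_rot: [[0.128, 0.992, -0.0], [0.992, -0.128, 0.0], [0.0, -0.0, -1.0]]
wrist_force: [0.2, -0.7, -0.7]
opening: 0.0559
gripper_force: 15.0
t 18.7 shift [-0.0003 -0.0012  0.0103] rz None q6 -28.45954802124143 open 0.05594414672871842
```

In the tool's units: 0.0105 m / 0.5 = 0.021, 0.0085 m / 0.5 = 0.017.

```bash
python3 drive.py '[{"trans": [0, -0.002, 0.006], "jaw": 0.05}, {"trans": [0, -0.002, 0.012], "jaw": 0.05}, {"trans": [0, -0.002, 0.017], "jaw": 0.05}, {"trans": [0, -0.002, 0.021], "jaw": 0.05}, {"trans": [0, -0.002, 0.021], "jaw": 0.05}]'
python3 drive.py '[{"jaw": 0.058}, {"jaw": 0.062}, {"jaw": 0.07}, {"jaw": 0.08}, {"jaw": 0.085}]'
python3 drive.py '[{"trans": [0, 0, -0.04], "jaw": 0.085}, {"trans": [0, 0, -0.1], "jaw": 0.09}, {"trans": [0, 0, -0.18], "jaw": 0.09}, {"trans": [0, 0, -0.26], "jaw": 0.093}, {"trans": [0, 0, -0.34], "jaw": 0.093}]'
python3 - <<'E'
from h import *
plan((.5372,.2668,.19),82.2)
E
```

```text
t: 19.2
eef_pos: [0.4931, -0.2997, 0.0201]
eef_rot: [[0.129, 0.992, 0.0], [0.992, -0.129, -0.0], [-0.0, 0.0, -1.0]]
wrist_force: [0.5, 1.4, -1.1]
opening: 0.056
gripper_force: 15.0
t: 19.7
eef_pos: [0.4931, -0.2996, 0.0202]
eef_rot: [[0.129, 0.992, 0.0], [0.992, -0.129, -0.0], [-0.0, 0.0, -1.0]]
wrist_force: [0.3, 0.3, -0.0]
opening: 0.0812
gripper_force: 0.0
t: 20.2
eef_pos: [0.4928, -0.2994, 0.1918]
eef_rot: [[0.129, 0.992, -0.0], [0.992, -0.129, 0.0], [0.0, -0.0, -1.0]]
wrist_force: [0.9, 0.6, -0.4]
opening: 0.0928
gripper_force: 0.0
t 20.2 shift [ 0.5672 -0.0289  0.0018] rz -89.59697947742542 q6 -28.51213068315449 open 0.09277420139378235
```

In the tool's units: 0.225 m / 0.5 = 0.45, 0.18 m / 0.5 = 0.36, -40 degrees / 229.1831 = -0.1745.

```bash
python3 drive.py '[{"r": [0, 0, -0.0349], "trans": [0.09, -0.004, 0], "jaw": 0.093}, {"r": [0, 0, -0.0698], "trans": [0.18, -0.008, 0], "jaw": 0.093}, {"r": [0, 0, -0.1047], "trans": [0.27, -0.014, 0], "jaw": 0.093}, {"r": [0, 0, -0.1396], "trans": [0.36, -0.018, 0], "jaw": 0.093}, {"r": [0, 0, -0.1745], "trans": [0.45, -0.022, 0], "jaw": 0.093}]' >/dev/null
python3 - <<'E'
from h import *
for n,r in(("top",(415,215,475,285)),("side",(325,270,395,345))):
    c=big(manip.capture(n),(70,8,130),(110,80,255),r); P=onz(n,c.reshape(-1,2),.048).astype(np.float32); print(n,cv2.minAreaRect(P))
plan((.5372,.2668,.19),82.2)
E
```

```text
top ((0.49575191736221313, -0.2940050959587097), (0.06287413835525513, 0.056819021701812744), 83.19651794433594)
side ((0.47099876403808594, -0.31725725531578064), (0.04481698200106621, 0.07248443365097046), 39.97087097167969)
t 20.8 shift [0.2687 0.2064 0.0005] rz -49.10246443546392 q6 -46.223659350232055 open 0.09278631487671153
```

In the tool's units: 0.18 m / 0.5 = 0.36, 0.144 m / 0.5 = 0.288, -40 degrees / 229.1831 = -0.1745.

```bash
python3 drive.py '[{"r": [0, 0, -0.0349], "trans": [0.072, 0.054, 0], "jaw": 0.093}, {"r": [0, 0, -0.0698], "trans": [0.144, 0.11, 0], "jaw": 0.093}, {"r": [0, 0, -0.1047], "trans": [0.216, 0.164, 0], "jaw": 0.093}, {"r": [0, 0, -0.1396], "trans": [0.288, 0.22, 0], "jaw": 0.093}, {"r": [0, 0, -0.1745], "trans": [0.36, 0.274, 0], "jaw": 0.093}]' >/dev/null
python3 drive.py '[{"r": [0, 0, -0.0349], "trans": [0.072, -0.004, 0], "jaw": 0.093}, {"r": [0, 0, -0.0393], "trans": [0.12, 0, 0], "jaw": 0.093}, {"r": [0, 0, -0.0393], "trans": [0.12, 0, 0], "jaw": 0.093}]'
python3 - <<'E'
from h import *
a=manip.capture("top"); cv2.imwrite("pics/top6.png",cv2.resize(a[140:300,190:490],(750,400),interpolation=cv2.INTER_CUBIC)[:,:,::-1])
plan((.5372,.2668,.0496),82.2)
E
```

```text
t: 21.6
eef_pos: [0.4705, 0.1687, 0.1901]
eef_rot: [[-0.989, 0.145, -0.001], [0.145, 0.989, -0.0], [0.001, -0.0, -1.0]]
wrist_force: [0.7, 0.7, -0.2]
opening: 0.0929
gripper_force: 0.0
t 21.65 shift [-0.05    0.107   0.1408] rz -0.6164632212344117 q6 -67.27634632125893 open 0.09289325785964836
```

View pics/top6.png

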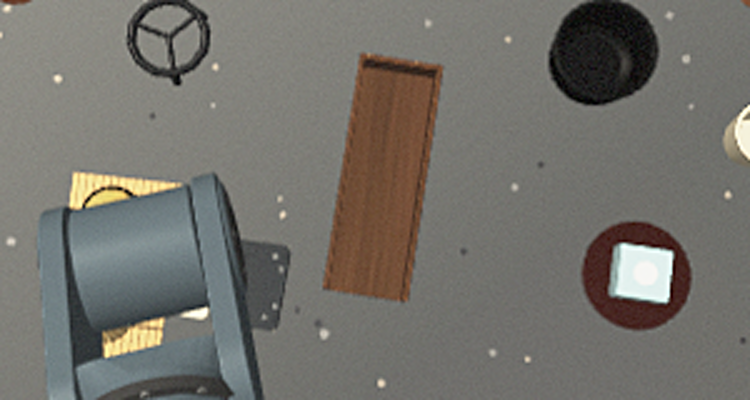

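The box sits on the stand: its top face is centred at about (646,273) against the disc at (637,276). The rack is empty. I'll check whether parallax explains that offset.

```bash
python3 - <<'E'
from h import *
print((proj("top",[(.493,-.2995,.048),(.493,-.2995,.012)])-[190,140])*2.5)
E
python3 drive.py '[{"r": [0, 0, -0.0026], "trans": [-0.03, 0.064, 0], "jaw": 0.093}, {"r": [0, 0, -0.0026], "trans": [-0.06, 0.128, 0], "jaw": 0.093}, {"r": [0, 0, -0.0026], "trans": [-0.1, 0.215, 0], "jaw": 0.093}, {"r": [0, 0, -0.0026], "trans": [-0.1, 0.215, 0], "jaw": 0.093}]'>/dev/null
python3 - <<'E'
from h import *
plan((.5372,.2668,.0496),82.2)
E
```

```text
[[645.319691   274.24038752]
 [636.02214438 275.85709397]]
t 22.05 shift [ 0.0031 -0.0036  0.14  ] rz -0.021236458777934786 q6 -60.08167689618911 open 0.09333409919345971
```

In the tool's units: 0.09 m / 0.5 = 0.18, 0.06 m / 0.5 = 0.12.

```bash
python3 drive.py '[{"trans": [0.001, -0.002, 0.06], "jaw": 0.093}, {"trans": [0.001, -0.002, 0.12], "jaw": 0.093}, {"trans": [0.001, -0.002, 0.18], "jaw": 0.093}, {"trans": [0.001, -0.002, 0.18], "jaw": 0.093}, {"trans": [0.001, -0.002, 0.18], "jaw": 0.093}]' 15
python3 - <<'E'
from h import *
plan((.5372,.2668,.0496),82.2)
E
```

```text
t: 22.55
eef_pos: [0.5376, 0.2658, 0.1007]
eef_rot: [[-0.991, 0.137, -0.0], [0.137, 0.991, -0.0], [0.0, -0.0, -1.0]]
wrist_force: [-0.4, 1.3, 0.0]
opening: 0.093
gripper_force: 0.0
t 22.55 shift [0.0005 0.001  0.0511] rz -0.07938421645201288 q6 -60.254521077930214 open 0.09296133726240559
```

In the tool's units: 0.0505 m / 0.5 = 0.101, 0.04 m / 0.5 = 0.08.

```bash
python3 drive.py '[{"trans": [0.001, 0.002, 0.04], "jaw": 0.093}, {"trans": [0.001, 0.002, 0.08], "jaw": 0.093}, {"trans": [0.001, 0.002, 0.101], "jaw": 0.093}, {"trans": [0.001, 0.002, 0.101], "jaw": 0.093}, {"trans": [0.001, 0.002, 0.101], "jaw": 0.093}]'
python3 drive.py '[{"jaw": 0.08}, {"jaw": 0.072}, {"jaw": 0.06}, {"jaw": 0.06}, {"jaw": 0.06}]' 15
python3 drive.py '[{"trans": [0, 0, -0.02], "jaw": 0.06}, {"trans": [0, 0, -0.06], "jaw": 0.06}, {"trans": [0, 0, -0.11], "jaw": 0.06}, {"trans": [0, 0, -0.16], "jaw": 0.06}, {"trans": [0, 0, -0.2], "jaw": 0.06}]'
python3 - <<'E'
from h import *
plan((.5893,-.021,.0527),82.2)
E
```

```text
t: 23.05
eef_pos: [0.5372, 0.2676, 0.0509]
eef_rot: [[-0.991, 0.136, 0.002], [0.136, 0.991, 0.001], [-0.001, 0.001, -1.0]]
wrist_force: [-0.8, -0.6, 0.3]
opening: 0.0932
gripper_force: 0.0
t: 23.55
eef_pos: [0.5365, 0.2675, 0.0499]
eef_rot: [[-0.991, 0.136, 0.0], [0.136, 0.991, 0.0], [-0.0, 0.0, -1.0]]
wrist_force: [-0.8, -0.2, 2.3]
opening: 0.0648
gripper_force: 15.0
t: 24.05
eef_pos: [0.5366, 0.2676, 0.1517]
eef_rot: [[-0.991, 0.136, 0.001], [0.136, 0.991, 0.0], [-0.001, 0.001, -1.0]]
wrist_force: [0.3, 0.2, -0.5]
opening: 0.0654
gripper_force: 15.0
t 24.05 shift [-0.0912 -0.2789  0.0989] rz 0.0042817151946792364 q6 -60.147169243921866 open 0.06541685818360136
```

Units first: shifts go in shares of 0.5 m and turns go in shares of 4 rad. So -0.148 m / 0.5 = -0.296, -0.116 m / 0.5 = -0.232.

```bash
python3 drive.py '[{"trans": [-0.014, -0.04, 0], "jaw": 0.06}, {"trans": [-0.034, -0.104, 0], "jaw": 0.06}, {"trans": [-0.054, -0.168, 0], "jaw": 0.06}, {"trans": [-0.076, -0.232, 0], "jaw": 0.06}, {"trans": [-0.096, -0.296, 0], "jaw": 0.06}]' >/dev/null
python3 drive.py '[{"trans": [-0.02, -0.064, 0], "jaw": 0.06}, {"trans": [-0.042, -0.128, 0], "jaw": 0.06}, {"trans": [-0.064, -0.192, 0], "jaw": 0.06}, {"trans": [-0.0856, -0.261, 0], "jaw": 0.06}, {"trans": [-0.0856, -0.261, 0], "jaw": 0.06}]' >/dev/null
python3 drive.py '[{"trans": [0, 0, 0.06], "jaw": 0.06}, {"trans": [0, 0, 0.12], "jaw": 0.06}, {"trans": [0, 0, 0.16], "jaw": 0.06}, {"trans": [0, 0, 0.176], "jaw": 0.06}, {"trans": [0, 0, 0.176], "jaw": 0.06}]'
python3 drive.py '[{"jaw": 0.06}, {"jaw": 0.06}]'
python3 - <<'E'
from h import *
plan((.5887,-.0206,.053),82.2)
E
```

```text
t: 25.55
eef_pos: [0.5882, -0.0202, 0.0612]
eef_rot: [[-0.991, 0.135, -0.001], [0.135, 0.991, 0.0], [0.001, 0.0, -1.0]]
wrist_force: [-0.5, -0.4, -0.8]
opening: 0.0651
gripper_force: 15.0
t: 25.75
eef_pos: [0.5893, -0.0207, 0.0629]
eef_rot: [[-0.991, 0.136, 0.002], [0.136, 0.991, -0.0], [-0.002, 0.0, -1.0]]
wrist_force: [-0.9, -0.5, -1.0]
opening: 0.0648
gripper_force: 15.0
t 25.75 shift [ 0.0007 -0.      0.0099] rz 0.00751914849335833 q6 -88.73904154553775 open 0.06481498557055287
```

In the tool's units: 0.01 m / 0.5 = 0.02, 0.008 m / 0.5 = 0.016.

```bash
python3 drive.py '[{"trans": [0.001, 0, 0.006], "jaw": 0.06}, {"trans": [0.001, 0, 0.012], "jaw": 0.06}, {"trans": [0.001, 0, 0.016], "jaw": 0.06}, {"trans": [0.001, 0, 0.02], "jaw": 0.06}, {"trans": [0.001, 0, 0.02], "jaw": 0.06}]'
python3 drive.py '[{"jaw": 0.068}, {"jaw": 0.073}, {"jaw": 0.08}, {"jaw": 0.093}, {"jaw": 0.093}]'
python3 drive.py '[{"trans": [0, 0, -0.04], "jaw": 0.093}, {"trans": [0, 0, -0.1], "jaw": 0.09}, {"trans": [0, 0, -0.16], "jaw": 0.08}, {"trans": [0, 0, -0.2], "jaw": 0.07}, {"trans": [0, 0, -0.24], "jaw": 0.06}]'
python3 - <<'E'
from h import *
plan((.4368,.276,.17),82.2)
E
```

```text
t: 26.25
eef_pos: [0.5884, -0.0208, 0.0524]
eef_rot: [[-0.991, 0.136, 0.001], [0.136, 0.991, -0.0], [-0.001, -0.0, -1.0]]
wrist_force: [-3.6, -0.4, 9.0]
opening: 0.0651
gripper_force: 15.0
t: 26.75
eef_pos: [0.5881, -0.0207, 0.0515]
eef_rot: [[-0.991, 0.136, -0.0], [0.136, 0.991, 0.0], [0.0, 0.0, -1.0]]
wrist_force: [-0.1, 0.5, -0.5]
opening: 0.0909
gripper_force: 0.0
t: 27.25
eef_pos: [0.5881, -0.0207, 0.1728]
eef_rot: [[-0.991, 0.136, 0.001], [0.136, 0.991, -0.0], [-0.001, 0.0, -1.0]]
wrist_force: [0.3, 0.2, 0.5]
opening: 0.0704
gripper_force: 0.0
t 27.25 shift [0.1902 0.2734 0.0027] rz 0.0040262648094540054 q6 -88.74926979055063 open 0.07035267920981998
```

In the tool's units: 0.18 m / 0.5 = 0.36, 0.144 m / 0.5 = 0.288.

```bash
python3 drive.py '[{"trans": [0.05, 0.072, 0], "jaw": 0.06}, {"trans": [0.1, 0.144, 0], "jaw": 0.06}, {"trans": [0.15, 0.216, 0], "jaw": 0.06}, {"trans": [0.2, 0.288, 0], "jaw": 0.06}, {"trans": [0.25, 0.36, 0], "jaw": 0.06}]' >/dev/null
python3 drive.py '[{"trans": [0.05, 0.072, 0], "jaw": 0.06}, {"trans": [0.1, 0.144, 0], "jaw": 0.06}, {"trans": [0.1304, 0.1868, 0], "jaw": 0.06}, {"trans": [0.1304, 0.1868, 0], "jaw": 0.06}, {"trans": [0.1304, 0.1868, 0], "jaw": 0.06}]'
python3 - <<'E'
from h import *
im=manip.capture("top"); c=big(im,(18,60,120),(32,255,255),(325,193,362,222)); P=onz("top",c.reshape(-1,2),.083).astype(np.float32); print("caddy top, was .5908 -.0184",cv2.fitEllipse(P))
im=manip.capture("side"); c=big(im,(18,90,180),(32,255,255),(310,190,338,209)); P=onz("side",c.reshape(-1,2),.083).astype(np.float32); print("caddy side, was .5860 -.0217",cv2.fitEllipse(P))
cv2.imwrite("pics/side7.png",im[130:255,200:400,::-1].repeat(3,0).repeat(3,1))
plan((.4368,.276,.0722),82.2)
E
```

```text
t: 28.25
eef_pos: [0.4367, 0.276, 0.1716]
eef_rot: [[-0.991, 0.134, 0.0], [0.134, 0.991, -0.0], [-0.0, -0.0, -1.0]]
wrist_force: [-0.5, -0.6, -0.2]
opening: 0.0599
gripper_force: 0.0
caddy top, was .5908 -.0184 ((0.5896560549736023, -0.019962308928370476), (0.053915467113256454, 0.054777637124061584), 35.04123306274414)
caddy side, was .5860 -.0217 ((0.5852896571159363, -0.02335444651544094), (0.05411481857299805, 0.056393757462501526), 23.840829849243164)
t 28.35 shift [0.0005 0.0008 0.0994] rz -0.04299822465674197 q6 -55.12223924202369 open 0.06011997674265732
```

View pics/side7.png

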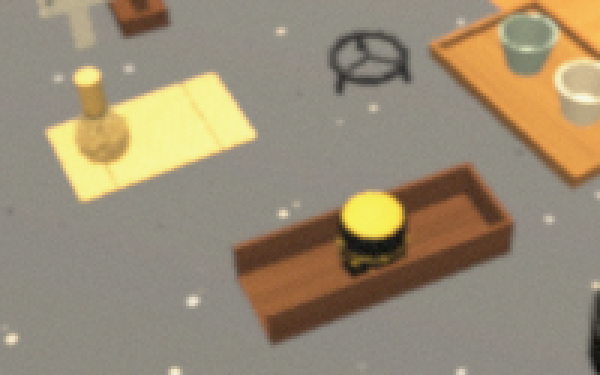

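The caddy is back in the middle place, upright at (372,230) and under 2 mm from where it started. The whisk stands on the mat at (100,120).

In the tool's units: 0.099 m / 0.5 = 0.198, 0.085 m / 0.5 = 0.17.

```bash
python3 drive.py '[{"trans": [0.001, 0.001, 0.06], "jaw": 0.06}, {"trans": [0.001, 0.001, 0.12], "jaw": 0.06}, {"trans": [0.001, 0.001, 0.17], "jaw": 0.06}, {"trans": [0.001, 0.001, 0.198], "jaw": 0.06}, {"trans": [0.001, 0.001, 0.198], "jaw": 0.06}]'
python3 drive.py '[{"jaw": 0.04}, {"jaw": 0.03}, {"jaw": 0.02}, {"jaw": 0.02}, {"jaw": 0.02}]' 10
python3 drive.py '[{"trans": [0, 0, -0.02], "jaw": 0.02}, {"trans": [0, 0, -0.06], "jaw": 0.02}, {"trans": [0, 0, -0.11], "jaw": 0.02}, {"trans": [0, 0, -0.16], "jaw": 0.02}, {"trans": [0, 0, -0.2], "jaw": 0.02}]'
python3 - <<'E'
from h import *
plan((.5155,-.007,.175),82.2)
E
```

```text
t: 28.85
eef_pos: [0.436, 0.2751, 0.071]
eef_rot: [[-0.991, 0.137, -0.003], [0.137, 0.991, -0.002], [0.003, -0.002, -1.0]]
wrist_force: [0.3, -0.2, 0.3]
opening: 0.0599
gripper_force: 0.0
t: 29.35
eef_pos: [0.4365, 0.2767, 0.073]
eef_rot: [[-0.991, 0.136, 0.001], [0.136, 0.991, 0.0], [-0.001, 0.0, -1.0]]
wrist_force: [0.1, 0.8, 0.9]
opening: 0.0254
gripper_force: 10.0
t: 29.85
eef_pos: [0.4365, 0.2767, 0.1748]
eef_rot: [[-0.991, 0.136, 0.001], [0.136, 0.991, 0.001], [-0.001, 0.001, -1.0]]
wrist_force: [0.6, 0.1, -1.2]
opening: 0.0255
gripper_force: 10.0
t 29.85 shift [-0.1167 -0.2704 -0.0003] rz 0.010382801524130514 q6 -55.00175784777179 open 0.025542169124529474
```

In the tool's units: -0.148 m / 0.5 = -0.296, -0.116 m / 0.5 = -0.232.

```bash
python3 drive.py '[{"trans": [-0.016, -0.04, 0], "jaw": 0.02}, {"trans": [-0.044, -0.104, 0], "jaw": 0.02}, {"trans": [-0.072, -0.168, 0], "jaw": 0.02}, {"trans": [-0.1, -0.232, 0], "jaw": 0.02}, {"trans": [-0.128, -0.296, 0], "jaw": 0.02}]' >/dev/null
python3 drive.py '[{"trans": [-0.028, -0.064, 0], "jaw": 0.02}, {"trans": [-0.056, -0.128, 0], "jaw": 0.02}, {"trans": [-0.084, -0.192, 0], "jaw": 0.02}, {"trans": [-0.105, -0.244, 0], "jaw": 0.02}, {"trans": [-0.105, -0.244, 0], "jaw": 0.02}]' >/dev/null
python3 drive.py '[{"trans": [0, 0, 0.06], "jaw": 0.02}, {"trans": [0, 0, 0.12], "jaw": 0.02}, {"trans": [0, 0, 0.16], "jaw": 0.02}, {"trans": [0, 0, 0.178], "jaw": 0.02}, {"trans": [0, 0, 0.178], "jaw": 0.02}]' >/dev/null
python3 drive.py '[{"jaw": 0.02}, {"jaw": 0.02}]'
python3 - <<'E'
from h import *
plan((.5152,-.0069,.0762),82.2)
E
```

```text
t: 31.55
eef_pos: [0.5158, -0.0067, 0.0848]
eef_rot: [[-0.991, 0.136, 0.002], [0.136, 0.991, -0.0], [-0.002, 0.0, -1.0]]
wrist_force: [-0.2, -0.7, -0.3]
opening: 0.0253
gripper_force: 10.0
t 31.55 shift [ 0.0006 -0.0003  0.0086] rz 0.008708472383574417 q6 -88.12173854484105 open 0.025286142923756423
```

In the tool's units: 0.009 m / 0.5 = 0.018, 0.0075 m / 0.5 = 0.015.

```bash
python3 drive.py '[{"trans": [0.001, 0, 0.006], "jaw": 0.02}, {"trans": [0.001, 0, 0.012], "jaw": 0.02}, {"trans": [0.001, 0, 0.015], "jaw": 0.02}, {"trans": [0.001, 0, 0.018], "jaw": 0.02}, {"trans": [0.001, 0, 0.018], "jaw": 0.02}]'
python3 drive.py '[{"jaw": 0.028}, {"jaw": 0.032}, {"jaw": 0.04}, {"jaw": 0.06}, {"jaw": 0.06}]'
python3 drive.py '[{"trans": [0, 0, -0.04], "jaw": 0.06}, {"trans": [0, 0, -0.1], "jaw": 0.07}, {"trans": [0, 0, -0.16], "jaw": 0.07}, {"trans": [0, 0, -0.2], "jaw": 0.07}, {"trans": [0, 0, -0.26], "jaw": 0.07}]'
python3 drive.py '[{"trans": [0.06, 0.06, 0], "jaw": 0.07}, {"trans": [0.12, 0.12, 0], "jaw": 0.07}, {"trans": [0.18, 0.18, 0], "jaw": 0.07}, {"trans": [0.2, 0.26, 0], "jaw": 0.07}, {"trans": [0.2, 0.34, 0], "jaw": 0.07}]'
python3 drive.py '[{"jaw": 0.07}, {"jaw": 0.07}, {"jaw": 0.07}]' >/dev/null
python3 - <<'E'
from h import *
a=manip.capture("top")[155:295,300:480]; b=manip.capture("side")[170:340,260:400]
cv2.imwrite("pics/end.png",np.hstack([cv2.resize(a,(450,350),interpolation=cv2.INTER_CUBIC),cv2.resize(b,(288,350),interpolation=cv2.INTER_CUBIC)])[:,:,::-1])
a0=cv2.imread("pics/top0.png")[225:255,322:355]; print(proj("top",[(.5147,-.0069,.111)]))
a=manip.capture("top")[225:255,322:355,::-1]
cv2.imwrite("pics/cmp.png",cv2.resize(np.hstack([a0,a]),None,fx=10,fy=10,interpolation=cv2.INTER_CUBIC))
E
```

```text
t: 32.05
eef_pos: [0.5151, -0.0065, 0.0753]
eef_rot: [[-0.991, 0.136, 0.001], [0.136, 0.991, 0.0], [-0.001, 0.0, -1.0]]
wrist_force: [-1.6, 1.4, 8.7]
opening: 0.0256
gripper_force: 10.1
t: 32.55
eef_pos: [0.5146, -0.0067, 0.0746]
eef_rot: [[-0.991, 0.136, -0.0], [0.136, 0.991, -0.0], [0.0, -0.0, -1.0]]
wrist_force: [0.2, -0.3, -0.1]
opening: 0.0513
gripper_force: 0.0
t: 33.05
eef_pos: [0.514, -0.0066, 0.2049]
eef_rot: [[-0.991, 0.136, -0.002], [0.136, 0.991, 0.0], [0.002, -0.0, -1.0]]
wrist_force: [0.4, -0.9, -0.7]
opening: 0.0696
gripper_force: 0.0
t: 33.55
eef_pos: [0.4374, 0.1767, 0.205]
eef_rot: [[-0.991, 0.136, 0.0], [0.136, 0.991, 0.0], [-0.0, 0.0, -1.0]]
wrist_force: [0.7, -0.9, 0.7]
opening: 0.07
gripper_force: 0.0
[[339.23057665 236.81168166]]
```

View pics/end.png

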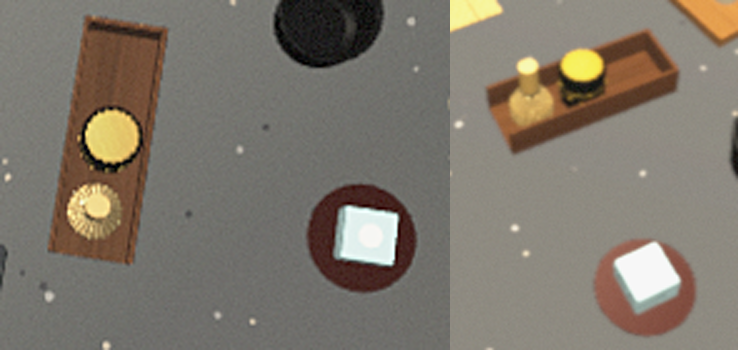

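View pics/cmp.png

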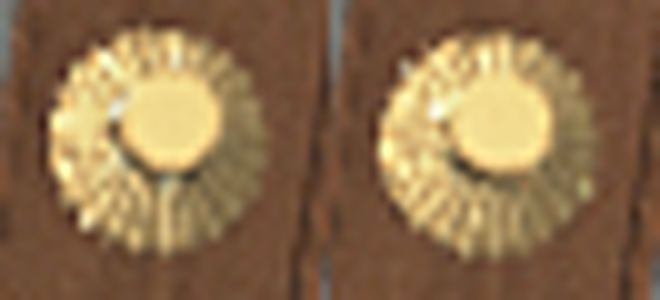

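The caddy (112,137) and the whisk (96,210) are upright in the rack. In the comparison the whisk is within about 1 mm of its start: its top is at (170,120) before and at (500-330,122) after. The box sits centred on the stand at (367,236) and the gripper is clear, so I'm handing in.

```bash
python3 -c "
from plant import manip
print(manip.finish_job())"
```

```text
the job is handed in; nothing more can be done
None
```

The job is handed in at about 34 s: the incense box is centred on the lacquer stand, and the caddy and whisk are back upright in the rack, about 2 mm and 1 mm from where they started by the camera.

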